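# Press the small round jewel home in the leaded panel

### The arm

A 6-joint arm with a two-finger parallel gripper is mounted at the origin on the work surface. World frame = base frame: x ahead of the robot, y to its left, z up, the work surface at z = 0. Lengths are in m, angles in degrees, forces in N, time in s.
With the tool pointing down it reaches from about 0.375 to 0.75 m from the base axis. Payload 9 kg.
Tool frame: the origin (TCP) lies where the fingers leave the gripper's body, on its centre line; the fingertips stand 73 mm ahead of it and the grasp point (between the pads) lies 54 mm ahead of it (robot.tip_reach is the distance from the TCP to the fingertips, in m); z points along the fingers, y is the line along which they close (so a half turn about z gives the same grasp; the last joint's range is limited). The gripper opens to 85 mm and grips with 20 to 120 N. Pads are 22 mm wide; open, the fingers measure 114 mm over their backs; the gripper's body (76 mm by 85 mm) begins 54 mm behind the grasp point. The pads swing forward as they close: fully open they stand 13 mm farther back than shut.
Start: joints at [56.912, 5.964, 5.575, 89.605, 0, 77.527], TCP at [0.211, 0.562, 0.304] pointing down, gripper open.
Joint ranges: [-171.21, 171.21], [-48.23, 106.86], [-62.78, 66.21], [-105.2, 120.99], [-86.42, 89.51], [-180, 180]. Speed limits (degrees/s): [127.2, 127.2, 147.25, 180, 180, 180].

### API

Orientations are given as [roll, pitch, yaw] about the fixed x, y, z axes, in that order (R = Rz(yaw) Ry(pitch) Rx(roll)).
In Python, from plant import robot gives the robot as it stands. Calls block until the motion is done:
- robot.move_pose(position, orientation): joint-space move of the TCP to a pose.
- robot.line_to(position, vel=0.15, rotation=None, guard=None): straight line of the TCP; rotation=None keeps the orientation; vel is the mean speed in m/s. With guard (N) it stops when the force on the tool has changed by that much, and returns True; else False.
- robot.goto_joints(angles): joint-space move.
- robot.set_gripper(opening): finger opening in m; the grip force is fixed at half the most; returns when the fingers have stopped.
- robot.pause(seconds).
- robot.ik(position, orientation): joint angles nearest the present ones, or None.
- robot.observe(): the state.
- robot.grab_frame(name): name is "scene" or "top"; returns the picture (400x640x3 uint8, blue, green, red); there is no depth.
- robot.get_calibration(name): a dict with "vertical_fov" (degrees; the focal length in pixels is half the picture's height over the tangent of half this angle, whatever the lens; pixels are square), "cx", "cy" (the principal point, pixels), "rvec" (rotation vector, rad) and "tvec" (3), from world to camera coordinates, as OpenCV has them. Camera axes: x right, y down, z forward; pixel columns grow to the right and rows downward; lengths in m; the calibration is good to about 2 mm. A picture is of the moment at which its call begins. get_calibration takes no time and is no camera call.
A pose or a line that the arm cannot do raises robot.IKError and nothing moves.
- robot.job_done(): hands the job in; it is judged then, once.
The state is a dict: "time": time; "q": joint angles; "qvel": joint speeds; "joint_torque": joint torques, N m; "tool_pos": TCP position; "tcp_rot": TCP orientation; "ft_force": force on the tool from outside, world axes, zero at the start; "torque": the same for the moment, N m; "gripper_width": finger opening in m; "gripper_force": force on a finger pad.
Only numpy, scipy, OpenCV 4.12 (cv2) and the standard library are available. Lean on these libraries where they do the work, as an engineer would, in place of code of your own. Each camera call takes 0.05 s, during which the arm holds its last target. There are 200 camera calls.

### The job

Six amber glass jewels stand proud of the leaded panel on the board: with the fingertips, gently press the small round one (the smaller of the two round ones) straight down until it is fully home, keep it pressed there for three seconds so that the putty takes, then withdraw. Do not touch the other five jewels or their cells, do not pull any jewel up, and do not shift the tools, jar, weight and spool that lie and stand about.

Things in the scene. Friction and masses are not known exactly. Their poses are not given: they have to be found in the camera images.
- board: Plywood assembly board, 300 (x) by 460 (y) by 18 mm thick, fixed on the bench, placed and turned differently each time. Origin: centre of its underside; z up. On its middle lies the leaded panel: nine square cells (80 mm each, 3 by 3, in any order), their sides parallel to the board's x and y. Two wooden battens along the panel's edges reach 26 mm above the bench.
- cell_small_round: The target's cell: square of clear glass 5 mm thick framed by grey lead strip 7 mm high, 80 by 80 mm, fixed, holding the small round jewel in its centre. Origin: centre of the underside, which lies 18 mm above the bench; z up, x and y along its sides.
- jewel_small_round (a joint): How far the small round jewel is pressed down, in m: about 0.006 at the start (8 mm short of home), 0.014 fully home against a hard stop. It slides straight down in stiff putty: it yields at about 3 N, does not spring back, and cracks above 35 N. 0 is pulled 6 mm up.
- small_round_top (a point): Centre of the top of the small round amber glass jewel, the one to press: a disc 30 mm across, bevelled to a flat top 19 mm across. The smaller of the two round ones. The top is about 38 mm above the bench at the start, and 30 mm (5 mm above the lead strips) when home. z up.
- large_round_top (a point): Centre of the top of the large round jewel, 50 mm across, same amber glass and about the same height as the target. Not to be touched.
- cell_large_round: Cell of the large round jewel, 50 mm across, 80 by 80 mm, built like the target's. Origin: centre of its underside, 18 mm above the bench.
- square_top (a point): Centre of the top of the square jewel, 36 mm, sides parallel to its cell's, same amber glass and about the same height as the target. Not to be touched.
- cell_square: Cell of the square jewel, 36 mm, sides parallel to its cell's, 80 by 80 mm, built like the target's. Origin: centre of its underside, 18 mm above the bench.
- diamond_top (a point): Centre of the top of the diamond jewel: a 34 mm square turned 45 degrees to its cell, same amber glass and about the same height as the target. Not to be touched.
- cell_diamond: Cell of the diamond jewel: a 34 mm square turned 45 degrees to its cell, 80 by 80 mm, built like the target's. Origin: centre of its underside, 18 mm above the bench.
- hexagon_top (a point): Centre of the top of the hexagonal jewel, 40 mm across flats, same amber glass and about the same height as the target. Not to be touched.
- cell_hexagon: Cell of the hexagonal jewel, 40 mm across flats, 80 by 80 mm, built like the target's. Origin: centre of its underside, 18 mm above the bench.
- bar_top (a point): Centre of the top of the oblong jewel, 48 by 22 mm, same amber glass and about the same height as the target. Not to be touched.
- cell_bar: Cell of the oblong jewel, 48 by 22 mm, 80 by 80 mm, built like the target's. Origin: centre of its underside, 18 mm above the bench.
- spool: Loose aluminium solder spool, 38 mm across, 32 mm high, standing upright on a plain cell of the panel (a cell without jewel). Origin: centre of its underside.
- weight: Loose steel weight with a knob, 34 mm across, 36 mm high, upright on another plain cell. Origin: centre of its underside.
- flux_jar: Loose small glass jar with white cap, 36 mm across, 38 mm high, upright on the third plain cell. Origin: centre of its underside.
- hammer: Loose small hammer, 220 mm, lying on the board's -y margin. Origin under its middle, x along the tool.
- brush: Loose brush, 180 mm, lying on the board's +y margin. x along the tool.
- lead_knife: Loose lead knife, wooden handle and flat steel blade, 190 mm long, 20 mm wide, lying beside the brush. x along the tool.
Things that resemble listed ones, but are neither listed nor needed, are in the scene too. What is shaped like the brush but red is not meant.

How it is judged:
By the outcome, as a careful person would: the job done as asked, in the order asked, and still so for the second after the job is handed in, with the robot touching nothing.
It also fails if it takes over 40 s, if anything falls off the work surface, if the arm or the gripper's body presses on something with over 40 N, if the wrist force passes 120 N, or if a joint passes its speed limit or range.

## Working session

There is one attempt and no reset: what is moved stays moved. The work goes in short steps, each a Python script; the robot and the scene stay as the last script left them, time stands still between calls to the robot, and variables do not carry over. Pictures are saved under pics/ and viewed, at most 10 in all, crops included, and the job is handed in when it is done.

```bash
mkdir -p pics
python3 - <<'E'
from plant import robot
import cv2
for n in("top","scene"):
    cv2.imwrite(f"pics/{n}0.png",robot.grab_frame(n)); print(n,robot.get_calibration(n))
print(robot.observe()["tool_pos"],robot.observe()["tcp_rot"],robot.tip_reach)
E
```

```text
top {'vertical_fov': 49.022013804471115, 'cx': 314.1682105662403, 'cy': 190.37884184638878, 'rvec': array([ 2.09438803, -2.12457015,  0.1672866 ]), 'tvec': array([0.09590838, 0.49624384, 0.9321056 ])}
scene {'vertical_fov': 55.89712352887612, 'cx': 319.69472852562586, 'cy': 194.6871002591646, 'rvec': array([ 1.48932375,  1.809089  , -0.93020859]), 'tvec': array([ 0.0226433 , -0.2215773 ,  1.28944904])}
[0.21111908 0.56140154 0.30318416] [-1.79931709e+02 -1.58510942e-02  1.59382201e+02] 0.0726
```

View pics/top0.png

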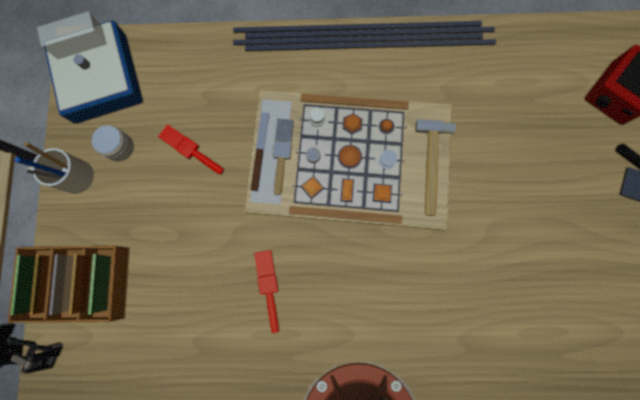

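View pics/scene0.png

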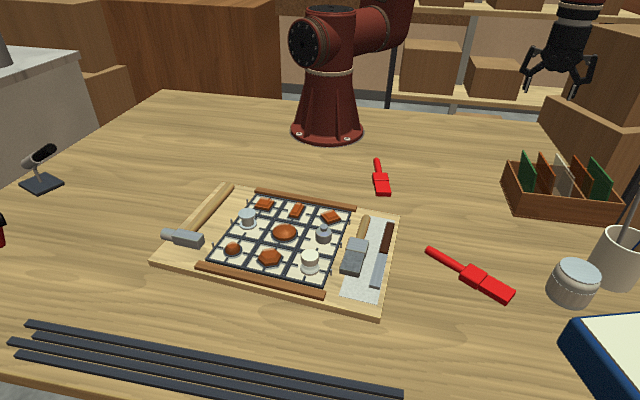

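The top view shows the amber jewels: small round at about (387,126), large round (350,156), hexagon (352,123), diamond (313,187), bar (347,190) and square (382,193). The spool, weight and jar stand on the cells at (388,158), (313,155) and (317,117). I choose (387,126) and check it in close crops.

```bash
python3 - <<'E'
import cv2,numpy as np
a=cv2.imread("pics/top0.png")[90:230,240:460]; b=cv2.imread("pics/scene0.png")[180:310,150:400]
a=cv2.resize(a,None,fx=3.5,fy=3.5,interpolation=cv2.INTER_CUBIC)
b=cv2.resize(b,None,fx=3.2,fy=3.2,interpolation=cv2.INTER_CUBIC)
cv2.imwrite("pics/ta.png",a);cv2.imwrite("pics/sb.png",b)
E
cat > h.py <<'E'
from plant import robot
import cv2,numpy as np
def ray(n,uv,z):
    c=robot.get_calibration(n);R=cv2.Rodrigues(c["rvec"])[0];f=200/np.tan(np.radians(c["vertical_fov"]/2))
    d=R.T@np.array([(uv[0]-c["cx"])/f,(uv[1]-c["cy"])/f,1]);o=-R.T@c["tvec"]
    return o+d*(z-o[2])/d[2]
def proj(n,p):
    c=robot.get_calibration(n);f=200/np.tan(np.radians(c["vertical_fov"]/2))
    K=np.array([[f,0,c["cx"]],[0,f,c["cy"]],[0,0,1]])
    return cv2.projectPoints(np.array(p,float).reshape(-1,1,3),c["rvec"],c["tvec"],K,None)[0].reshape(-1,2)
E
python3 - <<'E'
from h import *
for k,u in dict(small=(387,126),large=(350,156),hexa=(352,123),dia=(313,187),bar=(347,190),sq=(382,193)).items(): print(k,ray("top",u,.038).round(4))
for k,u in dict(small=(233,247),large=(285,230)).items(): print(k,ray("scene",u,.038).round(4))
# amber blob centroids
for n in("top","scene"):
    h=cv2.cvtColor(cv2.imread(f"pics/{n}0.png"),cv2.COLOR_BGR2HSV)
    m=cv2.inRange(h,(4,170,50),(16,255,255))
    N,_,s,c=cv2.connectedComponentsWithStats(m)
    for i in range(1,N):
        if s[i,4]>30 and 150<c[i,0]<410 and 90<c[i,1]<270: print(n,s[i],c[i].round(1),ray(n,c[i],.034).round(4))
E
```

```text
small [ 0.648 -0.081  0.038]
large [0.5781 0.0062 0.038 ]
hexa [ 6.571e-01 -5.000e-04  3.800e-02]
dia [0.5073 0.0916 0.038 ]
bar [0.4991 0.0151 0.038 ]
sq [ 0.4909 -0.0632  0.038 ]
small [ 0.6589 -0.0766  0.038 ]
large [0.5874 0.0102 0.038 ]
top [345 115  15  16 161] [352.1 122.4] [ 0.66   -0.0011  0.034 ]
top [382 121  10   8  61] [386.6 124.5] [ 0.6531 -0.0807  0.034 ]
top [341 147  18  18 235] [349.5 155.2] [0.5811 0.0071 0.034 ]
top [310 179  10  12  64] [313.9 184.7] [0.5134 0.0898 0.034 ]
top [344 181   7  18 102] [347.3 189. ] [0.5021 0.0142 0.034 ]
top [375 186  15  14 174] [382.3 192.5] [ 0.4928 -0.0643  0.034 ]
top [265 264   6  12  31] [267.8 269.7] [0.3244 0.1933 0.034 ]
scene [255 199  19  12 150] [264.  204.2] [ 0.5033 -0.0619  0.034 ]
scene [289 204  15  14 125] [296.2 210.8] [0.5123 0.0164 0.034 ]
scene [322 210  18  14 146] [330.4 217.1] [0.5191 0.0958 0.034 ]
scene [273 224  23  17 275] [284.1 232.1] [0.5897 0.0087 0.034 ]
scene [226 244  14  11 123] [232.4 248.7] [ 0.6598 -0.0779  0.034 ]
scene [259 249  22  17 265] [269.4 257.5] [6.686e-01 5.000e-04 3.400e-02]
```

View pics/ta.png

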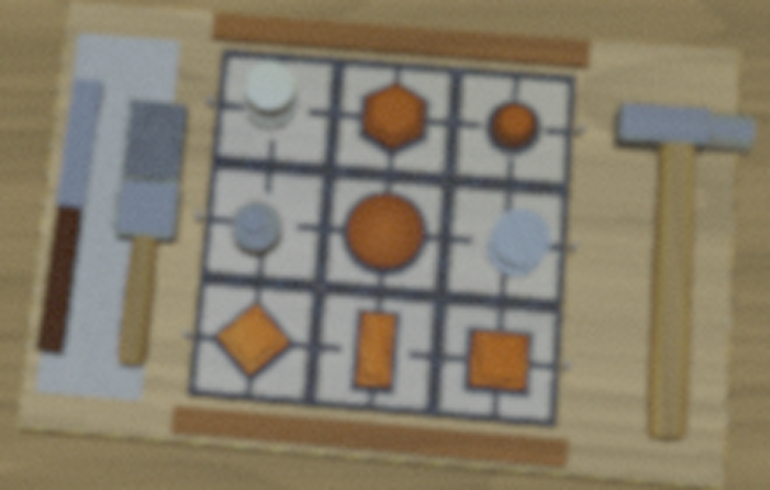

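View pics/sb.png

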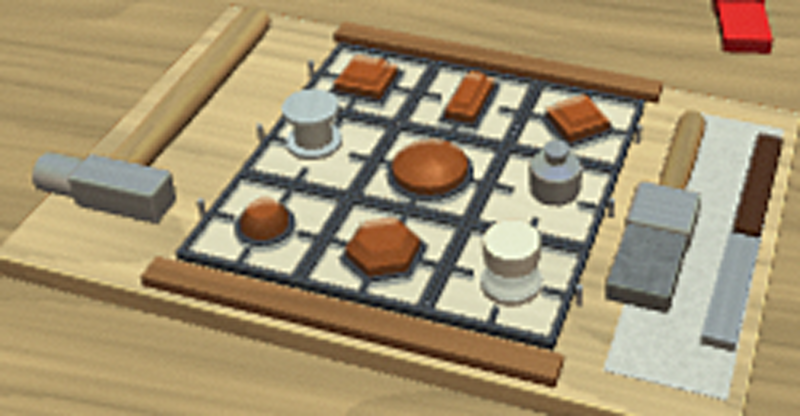

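The crops confirm the choice: the small round jewel is at top (386.6,126) and scene (232.6,248). It sits at a panel corner with the hexagon and the spool as neighbours. The two cameras disagree by about 10 mm in x, so I check against the panel corners.

Run:
```python
from h import *
T=[(222,53),(575,75),(557,423),(192,394)];S=[(553,345),(180,255),(340,42),(645,98)]
ids=["jar","small","sq","dia"]
for n,C,o,s in(("top",T,(240,90),3.5),("scene",S,(150,180),3.2)):
    P=np.array([ray(n,(c[0]/s+o[0],c[1]/s+o[1]),.025) for c in C])
    print(n,P[:,:2].round(4).tolist(),"sides",np.linalg.norm(P-np.roll(P,-1,0),axis=1).round(4),"centre",P.mean(0).round(4))
    H=cv2.getPerspectiveTransform(np.float32([[0,0],[1,0],[1,1],[0,1]]),P[:,:2].astype(np.float32))
    print(" small cell centre",cv2.perspectiveTransform(np.float32([[[5/6,1/6]]]),H))
    c=robot.get_calibration(n);R=cv2.Rodrigues(c["rvec"])[0];print(" cam",(-R.T@c["tvec"]).round(3))
    print(" base px",proj(n,[[0,0,0]]))
```

```text
top [[0.7087, 0.1127], [0.6874, -0.1249], [0.4517, -0.1017], [0.4744, 0.1338]] sides [0.2385 0.2369 0.2366 0.2352] centre [0.5806 0.005  0.025 ]
 small cell centre [[[ 0.6514936  -0.08122294]]]
 cam [0.314 0.061 1.011]
 base px [[359.30143305 423.90465946]]
scene [[0.7149, 0.1135], [0.6904, -0.1204], [0.4514, -0.0984], [0.4734, 0.1384]] sides [0.2352 0.24   0.2378 0.2428] centre [0.5825 0.0083 0.025 ]
 small cell centre [[[ 0.65490097 -0.07805134]]]
 cam [1.175 0.181 0.548]
 base px [[326.3143364  129.91053978]]
```

Run:
```python
from h import *
robot.set_gripper(0)
o=[180,0,174.5]
print(robot.ik([.653,-.0795,.25],o))
robot.move_pose([.653,-.0795,.25],o)
robot.line_to([.653,-.0795,.055+robot.tip_reach],vel=.15)
s=robot.observe();print(s["time"],s["tool_pos"],s["tcp_rot"],s["ft_force"],s["gripper_width"])
tip=np.array(s["tool_pos"])-[0,0,robot.tip_reach]
ims=[]
for n,f in(("top",4),("scene",4)):
    im=robot.grab_frame(n);cv2.imwrite(f"pics/{n}1.png",im)
    p=proj(n,[tip])[0];print(n,"tip px",p)
    x,y=int(p[0])-50,int(p[1])-60
    print("crop origin",x,y)
    ims.append(cv2.resize(im[y:y+120,x:x+100],None,fx=4,fy=4,interpolation=cv2.INTER_CUBIC))
cv2.imwrite("pics/c1.png",np.hstack(ims))
```

```text
[-18.30375364  15.93700515  11.10387411  85.16686896   0.
 -12.80375364]
4.5833 [ 0.65359764 -0.07962666  0.12882718] [-1.79978875e+02  9.40218869e-02  1.74505879e+02] [0.1125463  0.54117463 0.01511138] 0.0002570468426022973
top tip px [387.35473355 121.00804756]
crop origin 337 61
scene tip px [231.49274349 238.03732747]
crop origin 181 178
```

View pics/c1.png

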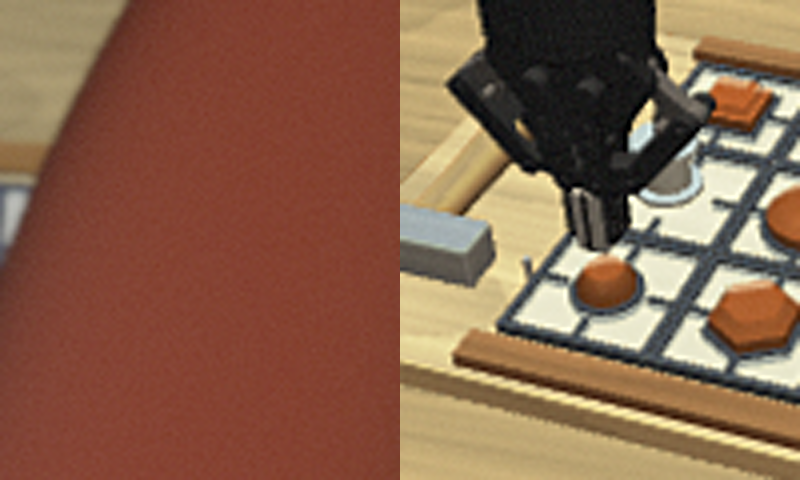

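The scene view shows the closed fingertips at about (230.5,238) against a predicted (231.5,238). The jewel sits just below and slightly right, with its seat ring at about (232.8,249.5). The arm hides the jewel in the top view. I compute the remaining offset.

Run:
```python
from h import *
im=cv2.imread("pics/scene1.png")
a=ray("scene",(231.5,238),.056);b=ray("scene",(230.5,238),.056);print("1px tip",b-a)
print("ring",ray("scene",(232.75,249.75),.025),"top",ray("scene",(233.5,245.5),.038))
print(proj("scene",[[.653,-.0795,.038],[.653,-.0795,.025],[.656,-.0785,.025]]))
t=ray("top",(513/3.5+240,126/3.5+90),.033);print("top jewel",t)
c=im[225:265,210:260];c=cv2.resize(c,None,fx=14,fy=14,interpolation=cv2.INTER_CUBIC)
for p,col in((proj("scene",[[.653,-.0795,.025]])[0],(255,0,0)),(proj("scene",[[.653,-.0795,.038]])[0],(0,255,0))):
    cv2.circle(c,tuple(int(v) for v in ((p-[210,225])*14+7)),4,col,-1)
for z,r,col in((.025,.0165,(255,0,0)),(.038,.0095,(0,255,0))):
    q=proj("scene",[[.653+r*np.cos(t),-.0795+r*np.sin(t),z] for t in np.linspace(0,6.28,60)])
    cv2.polylines(c,[((q-[210,225])*14+7).astype(np.int32)],True,col,1)
cv2.imwrite("pics/c2.png",c)
```

```text
1px tip [ 0.00039916 -0.00190182  0.        ]
ring [ 0.65348348 -0.08065684  0.025     ] top [ 0.65456407 -0.07719178  0.038     ]
[[232.68169775 244.81572343]
 [233.38808903 249.66859086]
 [233.31386932 250.74910648]]
top jewel [ 0.64973321 -0.08072977  0.033     ]
```

View pics/c2.png

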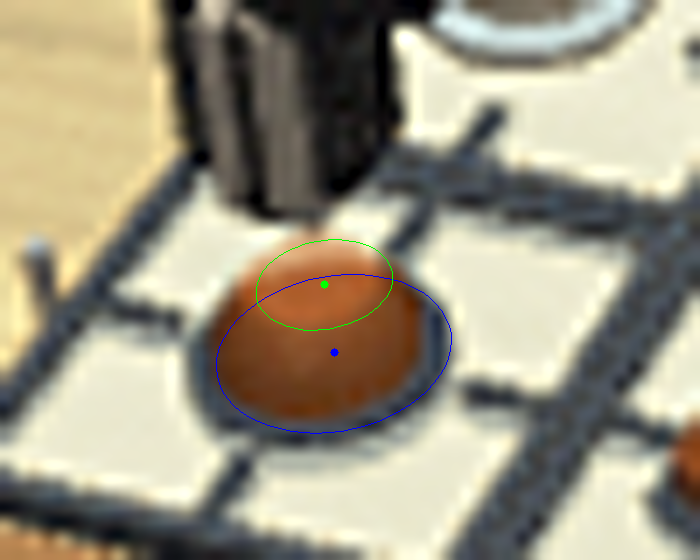

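Against the fingertips as seen, the jewel is centred within about 2 mm. I press with a force guard.

Run:
```python
from h import *
tr=robot.tip_reach; x,y=.6515,-.080
def st(l):
    s=robot.observe();print(l,round(s["time"],2),"tip",(np.array(s["tool_pos"])-[0,0,tr]).round(4),"F",np.round(s["ft_force"],2))
robot.line_to([x,y,.044+tr],vel=.05);st("pre")
g=robot.line_to([x,y,.034+tr],vel=.01,guard=15);st(f"mid {g}")
if not g:
    g=robot.line_to([x,y,.026+tr],vel=.006,guard=12);st(f"press {g}")
    for i in range(4): robot.pause(.25);st("hold")
```

```text
pre 5.06 tip [ 0.6511 -0.0799  0.0434] F [ 0.03  0.91 -0.23]
mid False 6.21 tip [ 0.6515 -0.08    0.034 ] F [-0.36  0.26  2.46]
press True 7.03 tip [ 0.6515 -0.08    0.0301] F [-0.47  0.23  5.65]
hold 7.28 tip [ 0.6515 -0.08    0.0301] F [-1.19  1.1   5.17]
hold 7.53 tip [ 0.6515 -0.08    0.0301] F [-0.82  0.07  5.12]
hold 7.78 tip [ 0.6515 -0.08    0.0301] F [-0.57  0.57  5.68]
hold 8.03 tip [ 0.6515 -0.08    0.0301] F [-0.93  0.23  4.68]
```

Contact came at about 38 mm and the hard stop at 30.1 mm. I press slightly firmer to be sure, hold, then withdraw.

Run:
```python
from h import *
tr=robot.tip_reach; x,y=.6515,-.080
def st(l):
    s=robot.observe();print(l,round(s["time"],2),"tip",(np.array(s["tool_pos"])-[0,0,tr]).round(4),"F",np.round(s["ft_force"],2))
z=robot.observe()["tool_pos"][2]
g=robot.line_to([x,y,z-.001],vel=.003,guard=8);st(f"more {g}")
for i in range(7): robot.pause(.5);st("hold")
robot.line_to([x,y,.06+tr],vel=.03);st("up")
robot.line_to([x,y,.25],vel=.15)
robot.goto_joints([56.912,5.964,5.575,89.605,0,77.527]);st("home")
a=robot.grab_frame("top");b=robot.grab_frame("scene")
r=lambda i,w,h:cv2.resize(i,(w,h),interpolation=cv2.INTER_CUBIC)
cv2.imwrite("pics/end.png",np.hstack([r(a[90:230,240:460],400,255),r(b[180:310,150:400],400,255)]))
```

```text
more False 8.41 tip [ 0.6516 -0.08    0.03  ] F [-4.17  1.39 10.64]
hold 8.91 tip [ 0.6516 -0.08    0.0301] F [-4.6   0.96 10.56]
hold 9.41 tip [ 0.6516 -0.08    0.03  ] F [-4.27  1.51 10.52]
hold 9.91 tip [ 0.6516 -0.08    0.03  ] F [-4.39  1.02 10.17]
hold 10.41 tip [ 0.6516 -0.08    0.03  ] F [-4.08  1.5  10.85]
hold 10.91 tip [ 0.6516 -0.08    0.0301] F [-4.03  1.74 10.33]
hold 11.41 tip [ 0.6516 -0.08    0.03  ] F [-4.07  0.66 10.02]
hold 11.91 tip [ 0.6516 -0.08    0.03  ] F [-4.57  1.8   9.95]
up 13.09 tip [ 0.6514 -0.08    0.0597] F [-0.48  0.05  0.47]
home 16.77 tip [0.2119 0.5614 0.2312] F [ 0.17  0.32 -0.54]
```

View pics/end.png

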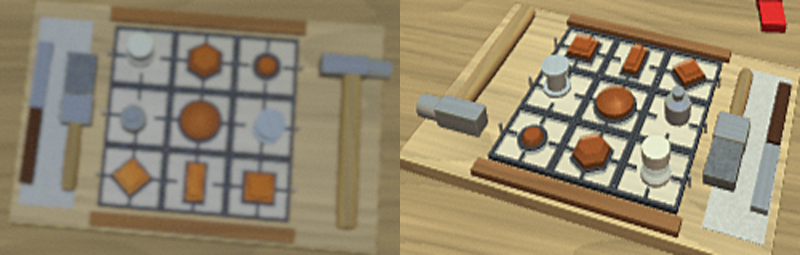

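The small round jewel now sits low, at (532,137) in the right half of the picture. Everything else stands where it was.

```bash
python3 -c "
from plant import robot
print(robot.job_done())"
```

```text
the job is handed in; nothing more can be done
None
```

I pressed the small round jewel down to its hard stop (top at about 30 mm), held it there for about 4.9 s at roughly 5–11 N, then withdrew and handed the job in; the final pictures show nothing else moved.

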